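# Seat the tall holder in the corner of the locating square

### The job

Push the taller of the two round-topped aluminium holders along the bench with the fingertips until its square base sits snugly in the inner corner of the steel locating square, flush against both the long rail and the short stop. Keep it upright and flat on the bench all the way, never lifted, and leave the shorter holder and the small square-topped insert where they stand.

Things in the scene. Friction and masses are not known exactly. Their poses are not given: they have to be found in the camera images.
- tall_holder: The work: bright machined aluminium electrode holder, 60 mm tall, 0.13 to 0.25 kg, loose on the bench. Square base 46 x 46 mm, 32 mm high, sides along its x and y axes; above it a round stepped neck about 34 mm across, on the same axis. Origin at the centre of the underside, z up. Any of its four sides may face a rail.
- locating_square: Fixed L-shaped steel square, 18 mm high, bars 16 mm thick. Origin: inner corner at bench height, z up. Long rail: inner face x = 0, from y = -90 to +16 mm. Short stop: inner face y = 0, from x = -55 to 0 mm. Work goes on the -x, -y side; the tall holder seated has its origin at x = y = -23 mm. Rail is at the far side from the robot, stop at its left end; turned 0.08 to 0.32 rad anticlockwise.
- short_holder: Bystander, loose: the shorter round-topped holder, 48 mm tall, 46 x 46 mm base 20 mm high, neck 34 mm across. Origin at the centre of its underside.
- slotted_insert: Bystander, loose: aluminium insert with a square tower and a hole in its top, 36 x 36 mm base 16 mm high, 36 mm tall. Origin at the centre of its underside.
- microscope: Fixed stereo microscope on the bench, about 130 mm wide and 310 mm tall (the eyepieces lean away from the robot, to 0.2 m beyond the origin). Origin at the foot, z up. It stands to the right of the work; carry the arm over it, fingertips above 400 mm, if the arm starts on its far side.
There are look-alikes about, which are no part of the job. What is shaped like the tall_holder but black or brown is not meant.

How it is judged (in metres and radians):
At the end, for the whole second after the job is handed in: The tall holder stands flat and at rest in the inner corner: its base within 3.5 mm of both inner faces and square to them within 0.06 rad (3.4 degrees) (x of tall_holder in the frame of locating_square between -0.0265 and -0.0205 m and y of tall_holder in the frame of locating_square between -0.0265 and -0.0205 m and (angle between the x axis of tall_holder and the x axis of locating_square, either way round below 0.06 rad or angle between the x axis of tall_holder and the y axis of locating_square, either way round below 0.06 rad) and height (world z) of tall_holder below 0.003 m and angle between tall_holder's own z axis and vertical below 0.05 rad and linear speed of tall_holder below 0.01 m/s); the robot touches nothing.
It fails at once if the tall holder is lifted more than 8 mm off the bench (height (world z) of tall_holder above 0.008 m).
It fails at once if the tall holder is tipped over or tilted more than 0.3 rad (angle between tall_holder's own z axis and vertical above 0.3 rad).
It fails at once if a bystander (the short holder or the insert) is moved more than 15 mm (distance of any of short_holder, slotted_insert from where it was at the start of the episode above 0.015 m).
It also fails if it takes over 72 s, if anything falls off the work surface, if the arm or the gripper's body presses on something with over 40 N, if the wrist force passes 120 N, or if a joint passes its speed limit or range.

### The arm

A 6-joint arm with a two-finger parallel gripper is mounted at the origin on the work surface; the furniture and walls round the work are solid. World frame = base frame: x ahead of the robot, y to its left, z up, the work surface at z = 0. Lengths are in mm, angles in rad, forces in N, time in s.
With the tool pointing down it reaches from about 350 to 775 mm from the base axis. Payload 7.3 kg.
Tool frame: the origin (TCP) lies midway between the tips of the shut fingers; the grasp point (between the pads) lies 19 mm behind it (bot.hold_point_z is the distance from the TCP to the grasp point, in mm); z points along the fingers, y is the direction in which the jaws open and shut (so a half turn about z gives the same grasp; the last joint's range is limited). The gripper opens to 92 mm and grips with 3 to 60 N. Pads are 19 mm wide; open, the fingers measure 130 mm over their backs; the gripper's body (75 mm by 190 mm) begins 47 mm behind the grasp point.
Start: joints at [-1.31, 0.342, 1.524, -0, 1.275, -0.146], TCP at [207.752, -482.166, 226.741] pointing down, gripper open.
Joint ranges: [-2.53, 2.53], [-0.77, 2.02], [0.04, 2.7], [-1, 4.14], [0.28, 2.66], [-3.11, 3.11]. Speed limits (rad/s): [2.57, 2.57, 3.14, 3.14, 3.14, 3.14].

### API

Orientations are given as [roll, pitch, yaw] about the fixed x, y, z axes, in that order (R = Rz(yaw) Ry(pitch) Rx(roll)).
In Python, from plant import bot gives the robot as it stands.
- The arm moves only by the tool servo_tool, never from a script. Its argument "series" is a list of rows, each a list of 5 numbers: the opening, from 0 (shut) to 1 (fully open), then the shift along the tool's x, y, z each as a share of 50 mm, from -1 to 1, then the turn about the tool's z as a share of 90 degrees, from -1 to 1. In form: [[gripper, tx, ty, tz, spin], ...]. A call has 1 to 20 rows; each row shifts and turns the commanded pose from where the row before left it, along the tool's axes as they then stand; what a row does not reach is not made up. A row lasts 1/8 s, in which the tool goes at most 62.5 mm and 10.7 degrees, less where a joint would pass 70% of its speed; a pose out of reach is approached as far as the arm can. A call with a number of a shift or a turn outside -1 to 1 is refused whole. A call with a gripper value outside its range is refused whole. The fingers move at their own pace and stop on an object; the grip force is fixed at half the most. Time passes only in rows, so rows that do not move let the fingers close. It gives the time, the measured TCP pose, the force and the opening at its end, in the units of the state.
- bot.get_obs(): the state, without advancing time (a new reading comes with each control period).
- bot.capture(name): name is "scene" or "top"; returns the picture (384x512x3 uint8, red, green, blue); there is no depth.
- bot.camera_model(name): a dict with "mtx" (3x3 intrinsics, pixels), "world_from_camera" (4x4, takes a point from camera to world coordinates). Camera axes: x right, y up, looking along -z (the intrinsics and any distortion apply to the point x, -y, -z); pixel columns grow to the right and rows downward; lengths in mm; the calibration is good to about 2 mm. A picture is of the moment at which its call begins. camera_model takes no time and is no camera call.
- bot.close_job(): hands the job in, once; it reports no verdict.
Trained networks look in the newest picture that a camera, given by its name, has taken for a name from the list of things; names that differ only in an ending like _2 or _b are one class to them, and where a whole thing is asked for, a point or a joint stands for the part that bears it (a point fixed in the world has none). Each returns a list of dicts, best first, with "p" (0 to 1); they miss things now and then, are a little off and sometimes report something else, mostly with a low value. They report only what shows in the picture. A call takes as long as a camera call. They do not tell look-alikes from the thing itself.
- bot.outline_of(camera, label): "mask" (384x512 bool, what is visible of it).
- bot.pinpoint(camera, label): "point" ([x, y, z] in mm, in the coordinates of the camera as it stood for that picture, good to about 4 mm: a listed point, or the origin of a listed thing).
The state is a dict: "time": time; "joint_positions": joint angles; "dq": joint speeds; "tau": joint torques, N m; "tool_pos": TCP position; "tcp_rot": TCP orientation; "contact_force": force on the tool from outside, world axes, zero at the start; "moment": the same for the moment, N m; "grip_width": finger opening in mm.
Only numpy, scipy, OpenCV 4.12 (cv2) and the standard library are available. Lean on these libraries where they do the work, as an engineer would, in place of code of your own. Each camera call takes 0.05 s, during which the arm holds its last target.

## Working session

There is one attempt and no reset: what is moved stays moved. The work goes in short steps, Python scripts to look and compute and a tool call to move; the robot and the scene stay as the last step left them, time stands still between calls to the robot, and variables do not carry over. Pictures are saved under pics/ and viewed, and the job is handed in when it is done.

Besides the shell and the picture viewer there is one more tool, called after ">>>" in YAML: its name, and indented under it one key for each argument. servo_tool: Moves the arm, as the interface text tells. Shift numbers are shares of 50 mm and turn numbers shares of 90 degrees, none past 1 either way. Its arguments: {"type":"object","properties":{"series":{"type":"array"}},"required":["series"]}

```bash
mkdir -p pics; ls; python3 - <<'E'
from plant import bot
import cv2,numpy as np
for n in("scene","top"):
    im=bot.capture(n); cv2.imwrite(f"pics/{n}0.png",im[:,:,::-1])
    m=bot.camera_model(n); print(n,np.round(m["mtx"],1).tolist(),np.round(m["world_from_camera"],3).tolist(), [k for k in m])
    W=np.array(m["world_from_camera"])
    for l in("tall_holder","locating_square","short_holder","slotted_insert","microscope"):
        for d in bot.pinpoint(n,l):
            p=W@np.r_[d["point"],1]; 
            c=np.array(d["point"])*[1,-1,-1]; u=np.array(m["mtx"])@c
            print(l,round(d["p"],2),np.round(p[:3],0),np.round(u[:2]/u[2]))
print(bot.get_obs())
E
```

```text
pics
scene [[428.1, 0.0, 256.9], [0.0, 428.1, 196.0], [0.0, 0.0, 1.0]] [[-0.811, 0.389, -0.437, -102.154], [-0.585, -0.551, 0.595, 824.75], [-0.01, 0.738, 0.675, 815.083], [0.0, 0.0, 0.0, 1.0]] ['mtx', 'world_from_camera']
tall_holder 0.75 [325. 193.  -1.] [269. 230.]
tall_holder 0.72 [440. 139.   1.] [246. 200.]
tall_holder 0.68 [332.  85.   1.] [289. 205.]
locating_square 0.7 [484. 396.   1.] [170. 251.]
short_holder 0.67 [460. -60.  -1.] [280. 162.]
slotted_insert 0.57 [448. 482.   4.] [154. 281.]
top [[379.1, 0.0, 254.8], [0.0, 379.1, 197.0], [0.0, 0.0, 1.0]] [[-0.006, 1.0, -0.021, 367.74], [-1.0, -0.005, 0.009, 158.928], [0.009, 0.021, 1.0, 1108.696], [0.0, 0.0, 0.0, 1.0]] ['mtx', 'world_from_camera']
tall_holder 0.83 [333. 193.  -3.] [240. 217.]
tall_holder 0.8 [335.  91.   2.] [275. 216.]
tall_holder 0.76 [444. 142.   4.] [257. 179.]
locating_square 0.9 [483. 396.  -2.] [170. 166.]
slotted_insert 0.69 [453. 489.   3.] [138. 177.]
{'time': 0.6, 'joint_positions': array([-1.30999886e+00,  3.42025637e-01,  1.52407072e+00,  1.83391623e-05,
        1.27541245e+00, -1.45983157e-01]), 'dq': array([-1.78718428e-03,  1.08111237e-04, -5.63242355e-05,  2.38404437e-03,
        1.85073637e-03,  1.52482635e-03]), 'tau': array([-1.08195156e-03, -4.30931640e+01, -2.44394571e+01,  7.16182147e-02,
        4.84141137e-02, -8.85226825e-06]), 'tool_pos': array([ 207.76018986, -482.17405867,  226.7374273 ]), 'tcp_rot': array([ 3.14150715e+00, -5.16302355e-06,  4.06775285e-01]), 'contact_force': array([ 0.58221519,  0.30921578, -0.52581324]), 'moment': array([ 0.01839271, -0.00595299, -0.00998598]), 'grip_width': 91.902036226183}
```

```bash
python3 - <<'E'
import cv2,numpy as np
a=cv2.imread("pics/scene0.png");b=cv2.imread("pics/top0.png")
cv2.imwrite("pics/s0c.png",cv2.resize(a[120:320,120:380],None,fx=3,fy=3,interpolation=cv2.INTER_CUBIC))
cv2.imwrite("pics/t0c.png",cv2.resize(b[120:270,110:310],None,fx=4,fy=4,interpolation=cv2.INTER_CUBIC))
E
```

```text
(no output)
```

View pics/scene0.png

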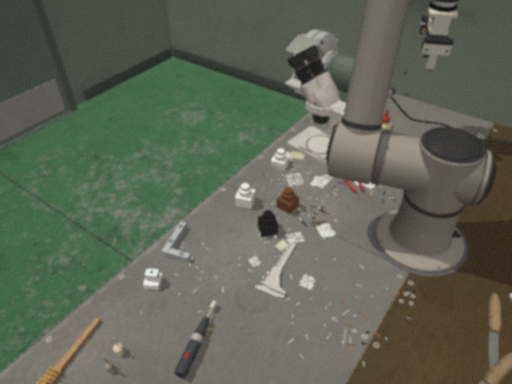

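View pics/top0.png

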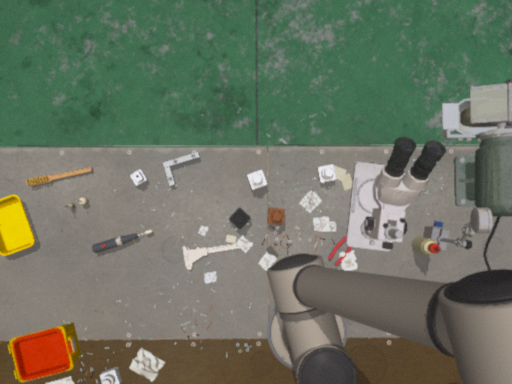

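```bash
sleep 0
```

```text
(no output)
```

View pics/s0c.png

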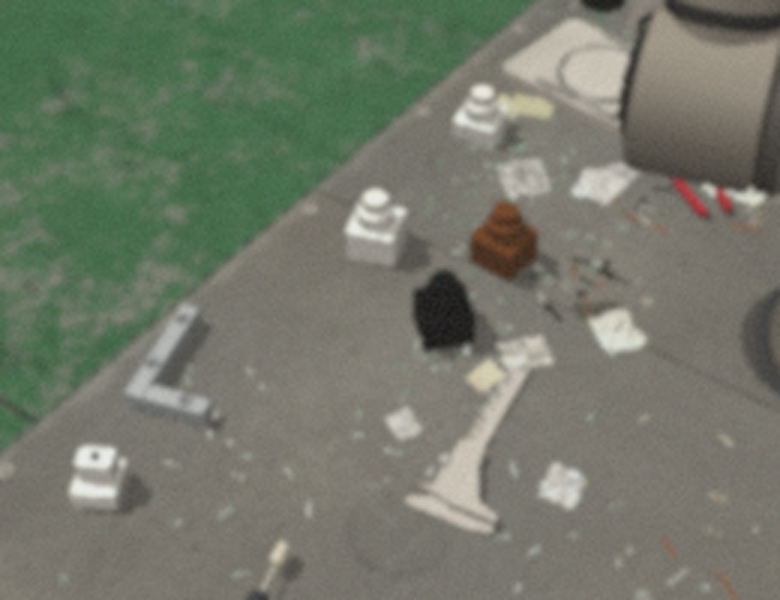

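View pics/t0c.png

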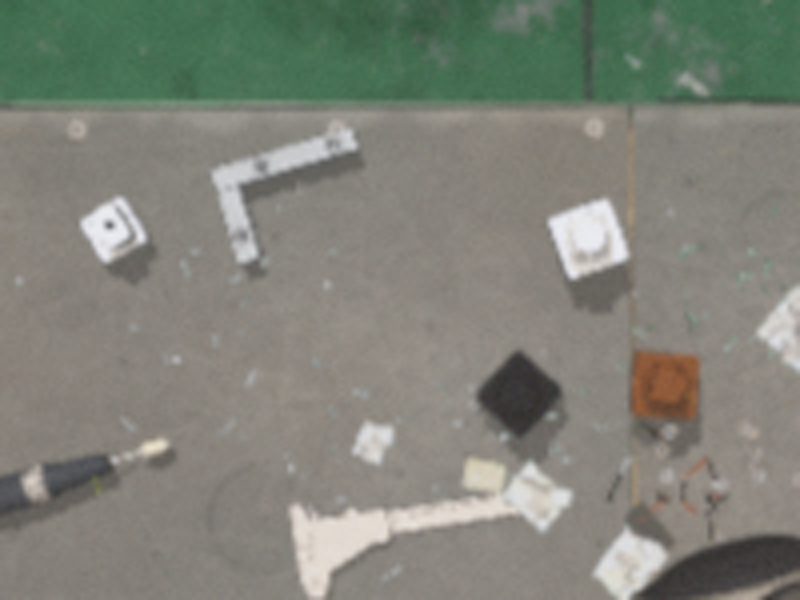

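The scene has three tall-holder shapes, at these top-view pixels:
- White aluminium at (257,180).
- Black at (240,217).
- Brown at (276,216).

The white one is the only bright aluminium one, and it is visibly taller than the other white one, the short holder at (327,174). The crops confirm this. The L is at (170,166) and the insert at (138,177). Next I'll fit the poses from the masks.

```bash
cat > h.py <<'E'
from plant import bot
import cv2,numpy as np
from scipy.optimize import minimize
def box(x0,x1,y0,y1,h): return np.array([[x,y,z] for x in(x0,x1) for y in(y0,y1) for z in(0,h)],float)
def cyl(r,z0,z1):
    t=np.linspace(0,2*np.pi,24); return np.array([[r*np.cos(a),r*np.sin(a),z] for a in t for z in(z0,z1)])
MODEL={"tall_holder":[box(-23,23,-23,23,32),cyl(17,32,46),cyl(12,46,60)],
"short_holder":[box(-23,23,-23,23,20),cyl(17,20,48)],
"slotted_insert":[box(-18,18,-18,18,16)],
"locating_square":[box(0,16,-90,16,18),box(-55,0,0,16,18)]}
def proj(n,P,m=None):
    m=m or bot.camera_model(n);W=np.linalg.inv(np.array(m["world_from_camera"]))
    c=(P@W[:3,:3].T+W[:3,3])*[1,-1,-1];u=c@np.array(m["mtx"]).T;return u[:,:2]/u[:,2:]
S=8
def render(n,lab,p,m):
    c,s=np.cos(p[2]),np.sin(p[2]);R=np.array([[c,-s,0],[s,c,0],[0,0,1]])
    im=np.zeros((384*4,512*4),np.uint8)
    for b in MODEL[lab]:
        u=proj(n,b@R.T+[p[0],p[1],0],m)
        hull=cv2.convexHull(((u*4+1.5)*256).astype(np.int32))
        cv2.fillConvexPoly(im,hull,255,shift=8)
    return cv2.resize(im,(512,384),interpolation=cv2.INTER_AREA)/255.
def masks(lab,near=None,cams=("scene","top")):
    out={}
    for n in cams:
        m=bot.camera_model(n)
        for d in bot.outline_of(n,lab):
            v=np.argwhere(d["mask"]).mean(0)[::-1]
            if near is None or np.linalg.norm(v-proj(n,np.array([[*near,15.]]),m)[0])<14:
                out[n]=d["mask"];break
    return out
def fit(lab,p0,ms):
    res={}
    sets=[[k] for k in ms]+([list(ms)] if len(ms)>1 else [])
    for ks in sets:
        mods={k:bot.camera_model(k) for k in ks}
        def cost(q): return sum(np.abs(render(k,lab,[q[0],q[1],q[2]/50],mods[k])-ms[k]).sum()/ms[k].sum() for k in ks)
        best=min((minimize(cost,[p0[0],p0[1],t*50],method="Nelder-Mead",options=dict(initial_simplex=[[p0[0]-6,p0[1]-6,t*50-6],[p0[0]+8,p0[1],t*50],[p0[0],p0[1]+8,t*50],[p0[0],p0[1],t*50+8]],xatol=.05,fatol=1e-4)) for t in p0[2]),key=lambda r:r.fun)
        res["+".join(ks)]=(np.round([best.x[0],best.x[1],best.x[2]/50],3),round(best.fun,3))
    return res
E
python3 - <<'E'
from h import *
for n in("scene","top"): bot.capture(n)
for lab,near,ts in(("locating_square",(483,396),(.1,.25)),("tall_holder",(444,140),(-.3,.1,.3,.6)),("short_holder",(460,-60),(-.3,.1,.3,.6)),("slotted_insert",(450,485),(.1,.4))):
    ms=masks(lab,None if lab=="locating_square" else near)
    print(lab,fit(lab,(*near,ts),ms))
    for k,v in ms.items(): print(k,v.sum(),np.argwhere(v).mean(0)[::-1])
E
```

```text
locating_square {'scene': (array([4.80151e+02, 3.97710e+02, 2.91000e-01]), np.float64(0.067)), 'top': (array([4.80341e+02, 3.96601e+02, 3.05000e-01]), np.float64(0.163)), 'scene+top': (array([4.80058e+02, 3.97165e+02, 3.01000e-01]), np.float64(0.248))}
scene 552 [175.66666667 245.3423913 ]
top 336 [176.49404762 166.52380952]
tall_holder {'scene': (array([4.39385e+02, 1.45911e+02, 4.31000e-01]), np.float64(0.065)), 'top': (array([4.39298e+02, 1.45711e+02, 3.38000e-01]), np.float64(0.087)), 'scene+top': (array([4.39536e+02, 1.45463e+02, 3.56000e-01]), np.float64(0.163))}
scene 394 [244.60913706 196.71319797]
top 262 [256.04580153 179.99236641]
short_holder {'scene': (array([ 4.56364e+02, -5.37970e+01,  3.78000e-01]), np.float64(0.216)), 'top': (array([ 4.5727e+02, -5.7303e+01,  1.8600e-01]), np.float64(0.078)), 'scene+top': (array([ 4.57346e+02, -5.69570e+01,  2.16000e-01]), np.float64(0.328))}
scene 248 [279.59677419 159.23387097]
top 273 [325.91575092 173.79487179]
slotted_insert {'scene': (array([449.075, 486.96 ,   0.615]), np.float64(0.158)), 'top': (array([448.561, 486.371,   0.531]), np.float64(0.066)), 'scene+top': (array([448.588, 486.527,   0.556]), np.float64(0.244))}
scene 333 [151.88888889 279.67867868]
top 193 [138.43523316 177.88601036]
```

```bash
cat >> h.py <<'E'
def overlay(fn,items,crops,names=("scene","top")):
    ims=[]
    for n in names:
        x0,y0,w,hh=crops[n];f=4
        im=cv2.resize(bot.capture(n)[y0:y0+hh,x0:x0+w,::-1],None,fx=f,fy=f,interpolation=cv2.INTER_CUBIC)
        m=bot.camera_model(n)
        for lab,p in items:
            r=render(n,lab,p,m)[y0:y0+hh,x0:x0+w]
            r=(cv2.resize(r,None,fx=f,fy=f)>.5).astype(np.uint8)
            cs,_=cv2.findContours(r,cv2.RETR_EXTERNAL,cv2.CHAIN_APPROX_NONE)
            cv2.drawContours(im,cs,-1,(0,0,255),1)
        ims.append(im)
    w=max(i.shape[1] for i in ims)
    ims=[cv2.copyMakeBorder(i,0,0,0,w-i.shape[1],cv2.BORDER_CONSTANT) for i in ims]
    cv2.imwrite(fn,np.vstack(ims))
E
python3 - <<'E'
from h import *
overlay("pics/ov1.png",[("locating_square",(480,397,.295)),("tall_holder",(439.4,145.6,.35))],{"scene":(150,170,130,85),"top":(155,145,130,60)})
E
```

```text
(no output)
```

View pics/ov1.png

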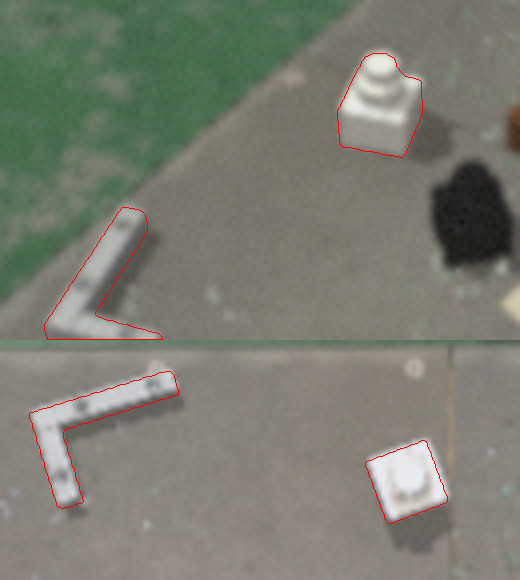

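The overlays match the parts in both views. The square is at (480, 397, yaw 0.295) and the holder at (439.5, 145.5, yaw about 0.35). In the square's frame the holder stands at about (-112, -229).

My plan is to push along +y', then +x' to the rail, then +y' to the stop. First I raise the arm and cross over the microscope.

>>> servo_tool:
  series:
    - [0.2, 0, 0, -0.9, 0]
    - [0.2, 0, 0, -0.9, 0]
    - [0.2, 0, 0, -0.9, 0]
    - [0.2, 0, 0, -0.9, 0]
    - [0.2, 0, 0, -0.9, 0]
    - [0.2, 0, 0, 0, 0]
    - [0.2, 0, 0, 0, 0]

```text
time: 2.08
tool_pos: [207.7, -482.0, 450.9]
tcp_rot: [-3.14, -0.0, 0.407]
contact_force: [0.5, -0.0, 0.3]
grip_width: 26.3
```

>>> servo_tool:
  series:
    - [0.2, 0.74, -0.41, 0, 0]
    - [0.2, 0.74, -0.41, 0, 0]
    - [0.2, 0.74, -0.41, 0, 0]
    - [0.2, 0.74, -0.41, 0, 0]
    - [0.2, 0.74, -0.41, 0, 0]
    - [0.2, 0.74, -0.41, 0, 0]
    - [0.2, 0.74, -0.41, 0, 0]
    - [0.2, 0.74, -0.41, 0, 0]
    - [0.2, 0.74, -0.41, 0, 0]
    - [0.2, 0, 0, 0, 0]
    - [0.2, 0, 0, 0, 0]

```text
time: 3.45
tool_pos: [440.2, -181.1, 450.6]
tcp_rot: [-3.14, 0.002, 0.407]
contact_force: [-0.4, 0.4, 0.6]
grip_width: 18.4
```

>>> servo_tool:
  series:
    - [0.2, 0.35, -0.69, 0, 0]
    - [0.2, 0.35, -0.69, 0, 0]
    - [0.2, 0.35, -0.69, 0, 0]
    - [0.2, 0.35, -0.69, 0, 0]
    - [0.2, 0.35, -0.69, 0, 0]
    - [0.2, 0.35, -0.69, 0, 0]
    - [0.2, 0.35, -0.69, 0, 0]
    - [0.2, 0, 0, 0.8, -0.103]
    - [0.2, 0, 0, 0.8, -0.103]
    - [0.2, 0, 0, 0.8, -0.103]
    - [0.2, 0, 0, 0.8, -0.103]
    - [0.2, 0, 0, 0.8, -0.103]
    - [0.2, 0, 0, 0.8, -0.103]
    - [0.2, 0, 0, 0.8, -0.103]
    - [0.2, 0, 0, 0.8, -0.103]
    - [0.2, 0, 0, 0, -0.103]
    - [0.2, 0, 0, 0, 0]
    - [0.2, 0, 0, 0, 0]

```text
time: 5.7
tool_pos: [457.8, 88.6, 132.0]
tcp_rot: [3.141, 0.0, 1.859]
contact_force: [-0.5, -0.1, 0.9]
grip_width: 18.3
```

>>> servo_tool:
  series:
    - [0.2, 0, 0, 0.6, 0]
    - [0.2, 0, 0, 0.6, 0]
    - [0.2, 0, 0, 0.6, 0]
    - [0.2, 0, 0, 0.4, 0]
    - [0.2, 0, 0, 0.24, 0]
    - [0.2, 0, 0, 0, 0]
    - [0.2, 0, 0, 0, 0]

```text
time: 6.58
tool_pos: [458.2, 89.2, 10.4]
tcp_rot: [3.14, 0.001, 1.862]
contact_force: [-0.1, -0.1, -0.4]
grip_width: 18.3
```

```bash
python3 - <<'E'
from h import *
overlay("pics/ov2.png",[("locating_square",(480,397,.295)),("tall_holder",(439.4,145.6,.35))],{"scene":(150,120,190,100),"top":(155,125,190,85)})
E
```

```text
(no output)
```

View pics/ov2.png

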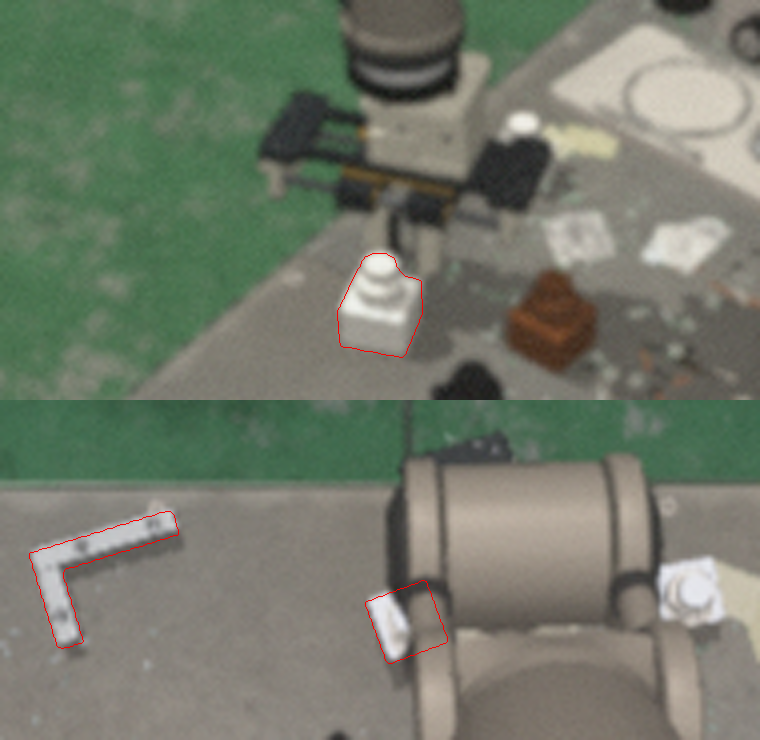

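>>> servo_tool:
  series:
    - [0.2, 0.2, 0, 0, 0]
    - [0.2, 0.2, 0, 0, 0]
    - [0.2, 0.2, 0, 0, 0]
    - [0.2, 0.2, 0, 0, 0]
    - [0.2, 0.2, 0, 0, 0]
    - [0.2, 0.2, 0, 0, 0]
    - [0.2, 0.2, 0, 0, 0]
    - [0.2, 0.2, 0, 0, 0]
    - [0.2, 0, 0, 0, 0]

```text
time: 7.8
tool_pos: [433.9, 166.7, 9.5]
tcp_rot: [-3.141, -0.0, 1.864]
contact_force: [0.0, 0.1, 0.3]
grip_width: 18.2
```

```bash
cat >> h.py <<'E'
SQ=(480.,397.,.295)
def tosq(p,s=SQ):
    c,sn=np.cos(s[2]),np.sin(s[2]);dx,dy=p[0]-s[0],p[1]-s[1]
    return np.round([c*dx+sn*dy,-sn*dx+c*dy],1)
def look(fn,guess,crops,cams=("scene","top"),fitcams=("scene",)):
    overlay(fn,[("locating_square",SQ)],crops,cams)
    ms=masks("tall_holder",guess[:2],fitcams)
    r=fit("tall_holder",(guess[0],guess[1],(guess[2],)),ms) if ms else None
    if r:
        for k,v in r.items(): print(k,v,"sq:",tosq(v[0]),"rel yaw",round(v[0][2]-SQ[2],3))
    o=bot.get_obs();print("tcp sq",tosq(o["tool_pos"]),np.round(o["tool_pos"],1),np.round(o["tcp_rot"],3),"F",np.round(o["contact_force"],1),o["time"])
    return r
E
python3 - <<'E'
from h import *
look("pics/p1.png",(430,170,.3),{"scene":(150,120,190,100),"top":(155,125,190,85)})
E
```

```text
scene (array([4.22699e+02, 2.03057e+02, 3.69000e-01]), np.float64(0.058)) sq: [-111.2 -168.9] rel yaw 0.074
tcp sq [-111.  -207.8] [434.2 165.9   9.5] [-3.141 -0.     1.863] F [-0.3  1.2  0.3] 7.95
```

View pics/p1.png

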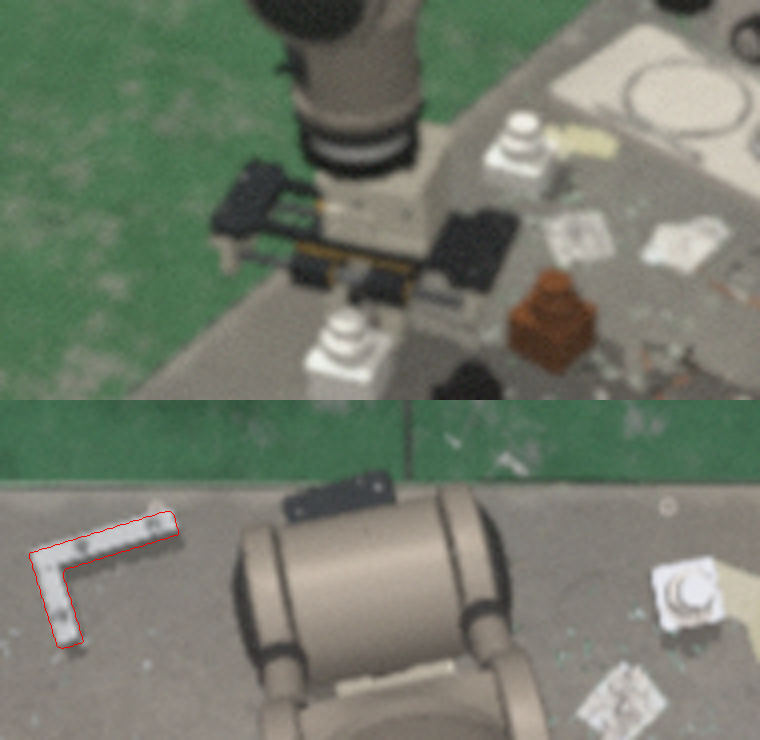

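>>> servo_tool:
  series:
    - [0.2, 0.2, 0, 0, 0]
    - [0.2, 0.2, 0, 0, 0]
    - [0.2, 0.2, 0, 0, 0]
    - [0.2, 0.2, 0, 0, 0]
    - [0.2, 0.2, 0, 0, 0]
    - [0.2, 0.2, 0, 0, 0]
    - [0.2, 0.2, 0, 0, 0]
    - [0.2, 0.2, 0, 0, 0]
    - [0.2, 0.2, 0, 0, 0]
    - [0.2, 0.15, 0, 0, 0]
    - [0.2, 0.1, 0, 0, 0]
    - [0.2, 0.05, 0, 0, 0]
    - [0.2, 0.05, 0, 0, 0]
    - [0.2, 0, 0, 0, 0]
    - [0.2, 0, 0, 0, 0]

```text
time: 9.82
tool_pos: [403.6, 268.8, 9.7]
tcp_rot: [3.141, -0.0, 1.863]
contact_force: [0.2, 1.6, -0.7]
grip_width: 18.3
```

```bash
python3 - <<'E'
from h import *
look("pics/p2.png",(391,308,.3),{"scene":(130,170,190,100),"top":(135,125,190,85)})
E
```

```text
scene (array([3.92634e+02, 3.03691e+02, 3.07000e-01]), np.float64(0.067)) sq: [-110.7  -63.9] rel yaw 0.012
tcp sq [-110.4 -100.5] [403.6 268.8   9.7] [3.141 0.    1.863] F [-0.6 -0.9  0.3] 9.975
```

View pics/p2.png

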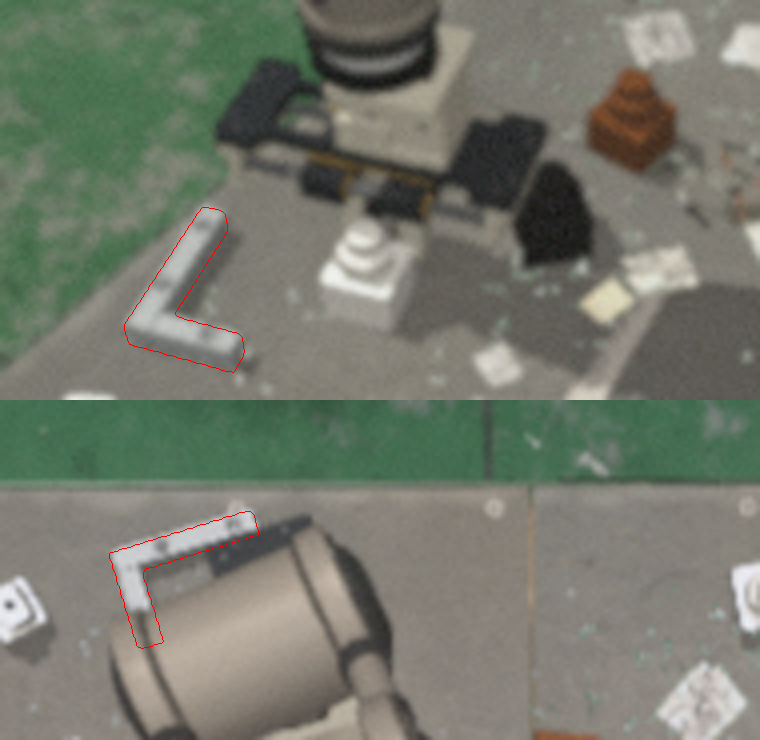

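>>> servo_tool:
  series:
    - [0.2, -0.25, 0, 0, 0]
    - [0.2, -0.25, 0, 0, 0]
    - [0.2, 0, 0, -1, 0]
    - [0.2, 0, 0, -1, 0]
    - [0.2, 0, 0, 0, 0]
    - [0.2, 0.41, -0.46, 0, 0]
    - [0.2, 0.41, -0.46, 0, 0]
    - [0.2, 0.41, -0.47, 0, 0]
    - [0.2, 0, 0, 0, 0.111]
    - [0.2, 0, 0, 0, 0.111]
    - [0.2, 0, 0, 0, 0.111]
    - [0.2, 0, 0, 0, 0.111]
    - [0.2, 0, 0, 0, 0.111]
    - [0.2, 0, 0, 0, 0.111]
    - [0.2, 0, 0, 0, 0.111]
    - [0.2, 0, 0, 0, 0.111]
    - [0.2, 0, 0, 0, 0.11]
    - [0.2, 0, 0, 0, 0]
    - [0.2, 0, 0, 0, 0]

```text
time: 12.35
tool_pos: [326.3, 283.3, 109.2]
tcp_rot: [3.141, 0.001, 0.298]
contact_force: [-0.0, 0.3, -0.5]
grip_width: 18.3
```

```bash
python3 - <<'E'
from h import *
r=look("pics/p3.png",(392,304,.3),{"scene":(130,170,190,100),"top":(135,125,190,85)})
E
```

```text
scene (array([3.93198e+02, 3.02295e+02, 3.21000e-01]), np.float64(0.061)) sq: [-110.6  -65.4] rel yaw 0.026
tcp sq [-179.9  -63.8] [326.4 283.6 109.5] [3.141 0.    0.297] F [-0.  -0.4 -0.5] 12.5
```

View pics/p3.png

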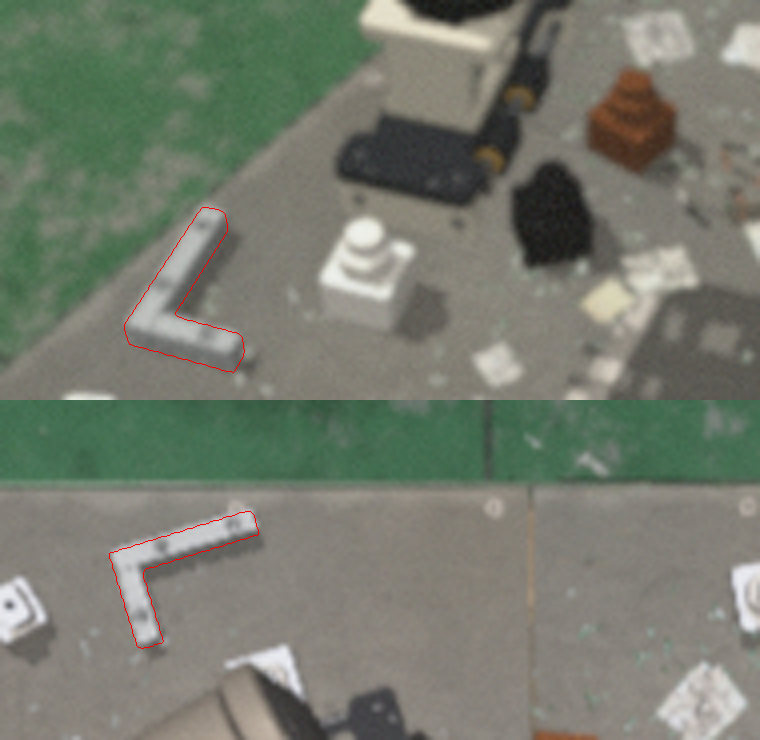

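>>> servo_tool:
  series:
    - [0.2, 0, 0, 0.66, 0]
    - [0.2, 0, 0, 0.66, 0]
    - [0.2, 0, 0, 0.66, 0]
    - [0.2, 0, 0, 0, 0]
    - [0.2, 0.2, 0, 0, 0]
    - [0.2, 0.2, 0, 0, 0]
    - [0.2, 0.2, 0, 0, 0]
    - [0.2, 0.2, 0, 0, 0]
    - [0.2, 0.2, 0, 0, 0]
    - [0.2, 0.2, 0, 0, 0]
    - [0.2, 0.2, 0, 0, 0]
    - [0.2, 0.2, 0, 0, 0]
    - [0.2, 0.2, 0, 0, 0]
    - [0.2, 0.15, 0, 0, 0]
    - [0.2, 0.1, 0, 0, 0]
    - [0.2, 0.05, 0, 0, 0]
    - [0.2, 0, 0, 0, 0]
    - [0.2, 0, 0, 0, 0]

```text
time: 14.75
tool_pos: [427.0, 314.4, 10.8]
tcp_rot: [3.142, -0.001, 0.295]
contact_force: [-0.8, -0.3, 0.5]
grip_width: 18.4
```

```bash
python3 - <<'E'
from h import *
r=look("pics/p4.png",(465,324,.3),{"scene":(130,170,190,100),"top":(135,125,190,85)},fitcams=("scene","top"))
E
```

```text
tcp sq [-74.8 -63.6] [426.9 314.4  10.8] [ 3.142 -0.     0.295] F [ 0.4  0.3 -0.1] 14.95
```

View pics/p4.png

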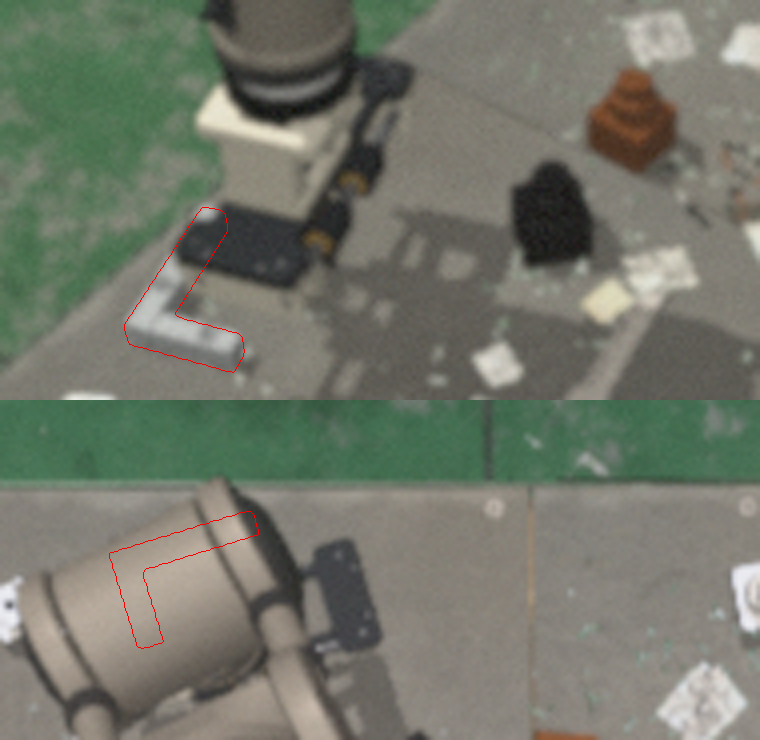

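>>> servo_tool:
  series:
    - [0.2, 0.08, 0, 0, 0]
    - [0.2, 0.08, 0, 0, 0]
    - [0.2, 0.06, 0, 0, 0]
    - [0.2, 0, 0, 0, 0]

```text
time: 15.45
tool_pos: [437.9, 317.7, 10.6]
tcp_rot: [3.142, -0.001, 0.295]
contact_force: [0.2, 0.4, 0.4]
grip_width: 18.4
```

>>> servo_tool:
  series:
    - [0.2, 0.02, 0, 0, 0]
    - [0.2, 0.02, 0, 0, 0]
    - [0.2, 0, 0, 0, 0]

```text
time: 15.82
tool_pos: [439.5, 318.1, 10.6]
tcp_rot: [3.142, -0.0, 0.295]
contact_force: [-0.9, -0.4, 0.2]
grip_width: 18.3
```

>>> servo_tool:
  series:
    - [0.2, 0.02, 0, 0, 0]
    - [0.2, 0.02, 0, 0, 0]
    - [0.2, 0, 0, 0, 0]

```text
time: 16.2
tool_pos: [441.5, 318.8, 10.6]
tcp_rot: [3.142, -0.0, 0.295]
contact_force: [-1.0, 0.7, -0.5]
grip_width: 18.4
```

>>> servo_tool:
  series:
    - [0.2, 0.02, 0, 0, 0]
    - [0.2, 0.02, 0, 0, 0]
    - [0.2, 0, 0, 0, 0]

```text
time: 16.58
tool_pos: [443.4, 319.3, 10.7]
tcp_rot: [3.142, -0.0, 0.295]
contact_force: [-0.1, 0.2, 0.3]
grip_width: 17.9
```

>>> servo_tool:
  series:
    - [0.2, 0.02, 0, 0, 0]
    - [0.2, 0, 0, 0, 0]

```text
time: 16.82
tool_pos: [444.2, 319.6, 10.7]
tcp_rot: [3.141, -0.0, 0.295]
contact_force: [-0.3, -0.9, -0.3]
grip_width: 18.3
```

>>> servo_tool:
  series:
    - [0.2, 0.02, 0, 0, 0]
    - [0.2, 0, 0, 0, 0]

```text
time: 17.08
tool_pos: [444.9, 319.8, 10.6]
tcp_rot: [3.141, 0.0, 0.295]
contact_force: [-2.4, -0.0, 1.9]
grip_width: 18.7
```

>>> servo_tool:
  series:
    - [0.2, 0.02, 0, 0, 0]
    - [0.2, 0, 0, 0, 0]

```text
time: 17.32
tool_pos: [444.9, 319.8, 10.7]
tcp_rot: [3.141, 0.003, 0.295]
contact_force: [-5.9, -1.6, 5.5]
grip_width: 18.1
```

>>> servo_tool:
  series:
    - [0.2, -0.1, 0, 0, 0]
    - [0.2, -0.25, 0, 0, 0]
    - [0.2, -0.25, 0, 0, 0]
    - [0.0, 0, 0, -1, 0]
    - [0.0, 0, 0, -1, 0]
    - [0.0, 0, 0, 0, 0]
    - [0.0, 0.39, 0.4, 0, 0]
    - [0.0, 0.39, 0.4, 0, 0]
    - [0.0, 0.4, 0.39, 0, 0]
    - [0.0, 0, 0, 0, -0.111]
    - [0.0, 0, 0, 0, -0.111]
    - [0.0, 0, 0, 0, -0.111]
    - [0.0, 0, 0, 0, -0.111]
    - [0.0, 0, 0, 0, -0.111]
    - [0.0, 0, 0, 0, -0.111]
    - [0.0, 0, 0, 0, -0.111]
    - [0.0, 0, 0, 0, -0.111]
    - [0.0, 0, 0, 0, -0.111]
    - [0.0, 0, 0, 0, 0]
    - [0.0, 0, 0, 0, 0]

```text
time: 19.82
tool_pos: [490.6, 271.5, 110.1]
tcp_rot: [-3.141, 0.0, 1.861]
contact_force: [-0.4, -1.0, 0.4]
grip_width: 0.4
```

```bash
python3 - <<'E'
from h import *
r=look("pics/p5.png",(476,328,.3),{"scene":(110,170,190,100),"top":(135,125,190,85)},fitcams=("scene","top"))
E
```

```text
scene (array([4.76899e+02, 3.29253e+02, 3.46000e-01]), np.float64(0.064)) sq: [-22.7 -63.9] rel yaw 0.051
top (array([474.231, 345.96 ,   1.06 ]), np.float64(4.846)) sq: [-20.4 -47.2] rel yaw 0.765
scene+top (array([4.7544e+02, 3.2988e+02, 4.1400e-01]), np.float64(5.087)) sq: [-23.9 -62.9] rel yaw 0.119
tcp sq [ -25.9 -123.1] [491.1 271.7 110.6] [-3.142  0.     1.863] F [-0.5  0.1  0.5] 20.025
```

View pics/p5.png

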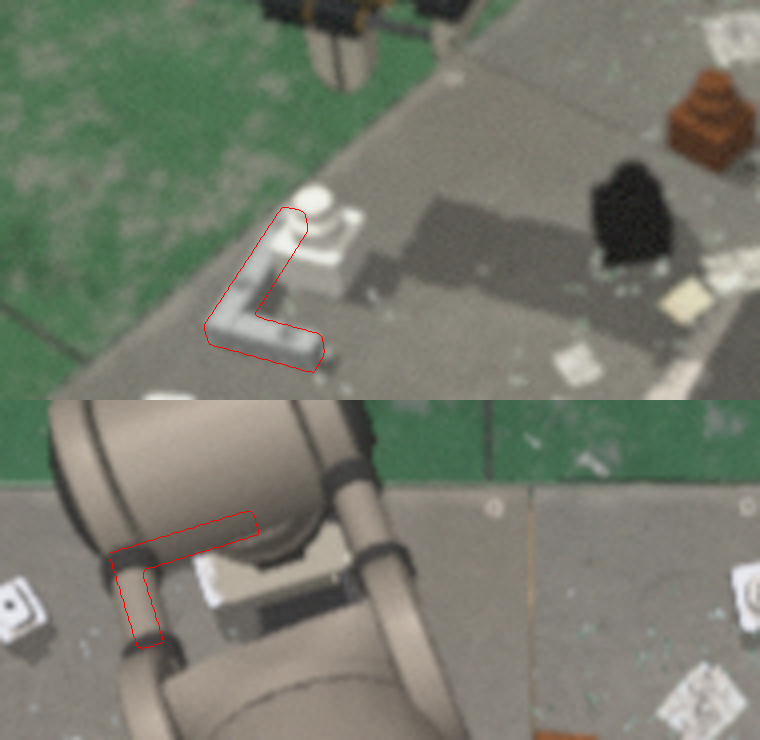

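>>> servo_tool:
  series:
    - [0.0, 0, 0, 0.66, 0]
    - [0.0, 0, 0, 0.66, 0]
    - [0.0, 0, 0, 0.66, 0]
    - [0.0, 0, 0, 0, 0]
    - [0.0, 0.16, 0, 0, 0]
    - [0.0, 0.16, 0, 0, 0]
    - [0.0, 0.16, 0, 0, 0]
    - [0.0, 0.16, 0, 0, 0]
    - [0.0, 0.12, 0, 0, 0]
    - [0.0, 0.12, 0, 0, 0]
    - [0.0, 0.12, 0, 0, 0]
    - [0.0, 0.1, 0, 0, 0]
    - [0.0, 0.06, 0, 0, 0]
    - [0.0, 0, 0, 0, 0]
    - [0.0, 0, 0, 0, 0]

```text
time: 21.9
tool_pos: [474.1, 327.2, 11.4]
tcp_rot: [-3.141, -0.0, 1.864]
contact_force: [0.2, -0.2, 0.6]
grip_width: 0.4
```

```bash
python3 - <<'E'
from h import *
r=look("pics/p6.png",(468,353,.3),{"scene":(110,170,190,100),"top":(135,125,190,85)},fitcams=("scene",))
E
```

```text
scene (array([468.261, 360.196,   0.535]), np.float64(0.231)) sq: [-21.9 -31.8] rel yaw 0.24
tcp sq [-25.8 -65.2] [474.2 327.1  11.5] [-3.141  0.     1.864] F [ 0.5  0.1 -0.4] 22.05
```

View pics/p6.png

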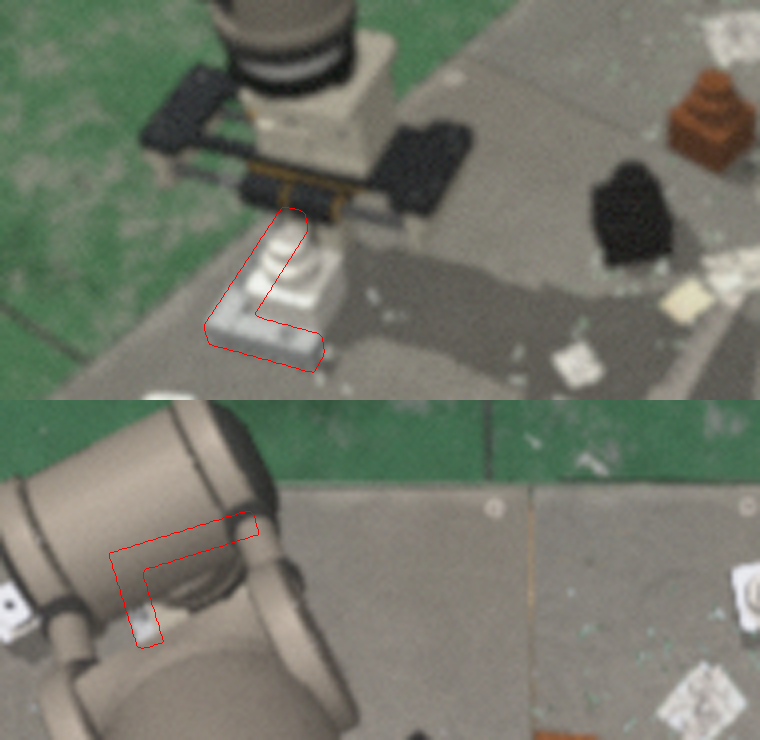

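>>> servo_tool:
  series:
    - [0.0, 0.04, 0, 0, 0]
    - [0.0, 0.04, 0, 0, 0]
    - [0.0, 0.04, 0, 0, 0]
    - [0.0, 0, 0, 0, 0]

```text
time: 22.55
tool_pos: [472.5, 333.2, 11.7]
tcp_rot: [3.142, -0.0, 1.865]
contact_force: [-0.7, 0.6, 0.2]
grip_width: 0.6
```

>>> servo_tool:
  series:
    - [0.0, 0.02, 0, 0, 0]
    - [0.0, 0.02, 0, 0, 0]
    - [0.0, 0, 0, 0, 0]

```text
time: 22.92
tool_pos: [472.4, 333.4, 11.8]
tcp_rot: [-3.141, 0.002, 1.865]
contact_force: [1.7, -7.9, 1.1]
grip_width: 0.3
```

>>> servo_tool:
  series:
    - [0.0, 0.02, 0, 0, 0]
    - [0.0, 0, 0, 0, 0]

```text
time: 23.18
tool_pos: [472.4, 333.4, 11.8]
tcp_rot: [-3.141, 0.003, 1.865]
contact_force: [4.0, -11.0, 2.3]
grip_width: 0.4
```

>>> servo_tool:
  series:
    - [0.0, 0.02, 0, 0, 0]
    - [0.0, 0, 0, 0, 0]

```text
time: 23.42
tool_pos: [472.4, 333.5, 11.8]
tcp_rot: [-3.14, 0.005, 1.865]
contact_force: [3.7, -17.3, 4.8]
grip_width: 0.3
```

>>> servo_tool:
  series:
    - [0.0, -0.1, 0, 0, 0]
    - [0.0, -0.25, 0, 0, 0]
    - [0.0, -0.25, 0, 0, 0]
    - [0.0, 0, 0, -1, 0]
    - [0.0, 0, 0, -1, 0]
    - [0.0, -0.8, 0, 0, 0]
    - [0.0, -0.8, 0, 0, 0]
    - [0.0, -0.8, 0, 0, 0]
    - [0.0, -0.8, 0, 0, 0]
    - [0.0, -0.8, 0, 0, 0]
    - [0.0, 0, 0, 0, 0]
    - [0.0, 0, 0, 0, 0]

```text
time: 24.92
tool_pos: [537.7, 116.6, 111.6]
tcp_rot: [-3.141, -0.0, 1.864]
contact_force: [-0.4, 0.8, -0.3]
grip_width: 0.5
```

```bash
python3 - <<'E'
from h import *
r=look("pics/p7.png",(465,367,.3),{"scene":(130,210,110,70),"top":(135,135,110,60)},fitcams=("scene","top"))
ms=masks("locating_square");print(fit("locating_square",(480,397,(.295,)),ms))
E
```

```text
top (array([4.65108e+02, 3.68289e+02, 2.95000e-01]), np.float64(0.066)) sq: [-22.6 -23.1] rel yaw 0.0
tcp sq [ -26.1 -284.2] [537.7 117.5 111.7] [-3.141 -0.     1.866] F [-0.2 -0.  -0.4] 25.125
{'scene': (array([4.80013e+02, 3.97229e+02, 3.06000e-01]), np.float64(0.626)), 'top': (array([4.80707e+02, 3.97375e+02, 2.94000e-01]), np.float64(0.227)), 'scene+top': (array([4.80386e+02, 3.97427e+02, 2.96000e-01]), np.float64(0.852))}
```

View pics/p7.png

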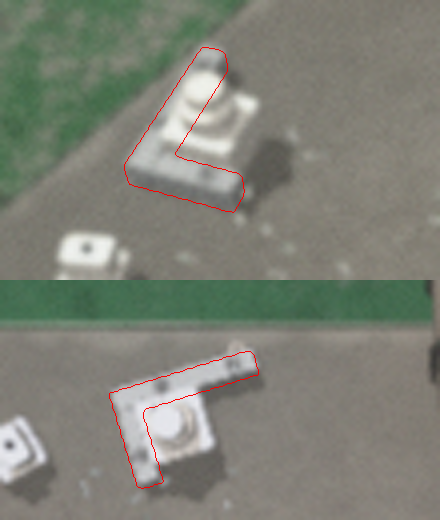

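```bash
python3 - <<'E'
from h import *
# joint render fit: union of square + holder vs union masks in scene; and relative fits over repeated captures
c,s=np.cos(SQ[2]),np.sin(SQ[2])
for k in range(3):
    bot.capture("top");bot.capture("scene")
    for n in("top","scene"):
        ms={}
        for d in bot.outline_of(n,"tall_holder"):
            v=np.argwhere(d["mask"]).mean(0)[::-1]; e=proj(n,np.array([[465,368,25.]]))[0]
            if np.linalg.norm(v-e)<14: ms={n:d["mask"]};break
        if ms:
            for kk,v in fit("tall_holder",(465,368,(.295,)),ms).items(): print(kk,v,tosq(v[0]),round(v[0][2]-.295,3))
p=(480-23*c+23*s,397-23*s-23*c,.295)
overlay("pics/p8.png",[("tall_holder",p)],{"scene":(140,210,100,65),"top":(145,140,100,50)})
im=cv2.imread("pics/p8.png");cv2.imwrite("pics/p8b.png",cv2.resize(im,None,fx=1.3,fy=1.3,interpolation=cv2.INTER_CUBIC))
E
```

```text
top (array([4.65116e+02, 3.67545e+02, 3.04000e-01]), np.float64(0.147)) [-22.8 -23.9] 0.009
scene (array([4.64679e+02, 3.66560e+02, 4.01000e-01]), np.float64(0.241)) [-23.5 -24.7] 0.106
top (array([4.64798e+02, 3.67989e+02, 2.88000e-01]), np.float64(0.064)) [-23.  -23.3] -0.007
scene (array([4.65064e+02, 3.66129e+02, 4.39000e-01]), np.float64(0.327)) [-23.3 -25.2] 0.144
top (array([4.65251e+02, 3.67135e+02, 3.29000e-01]), np.float64(0.095)) [-22.8 -24.3] 0.034
scene (array([467.34 , 362.505,   0.469]), np.float64(0.262)) [-22.1 -29.3] 0.174
```

View pics/p8b.png

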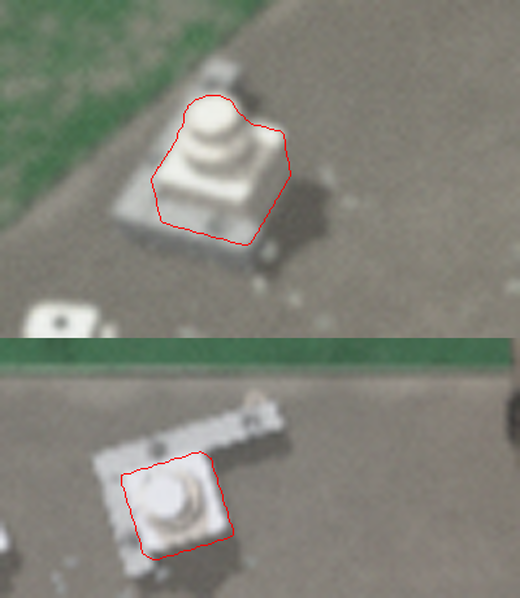

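```bash
python3 - <<'E'
from h import *
bot.capture("top")
ms=masks("slotted_insert",(449,486),("top",));print(fit("slotted_insert",(449,486,(.53,)),ms))
bot.capture("scene")
ms=masks("short_holder",(457,-57),("scene",));print(fit("short_holder",(457,-57,(.3,)),ms) if ms else "short not seen")
o=bot.get_obs();print(np.round(o["contact_force"],1),o["time"])
print(bot.close_job())
E
```

```text
{}
{'scene': (array([ 4.56894e+02, -5.47940e+01,  3.71000e-01]), np.float64(0.222))}
[ 0.2 -0.1  0.3] 26.125
the job is handed in; nothing more can be done
None
```

I pushed the bright aluminium tall holder into the inner corner of the square and handed the job in after about 26 s of the 72 s. It took three flat pushes with the fingertips, at 10–12 mm above the bench: along +y', then +x' to the rail, then +y' to the stop. I then backed the arm clear; no verdict was reported.

- **Seating in the corner:** with the arm clear, four top-view fits put the holder at x' of -22.6 to -23.0 mm and y' of -23.1 to -24.3 mm. Its angle to the square came out between -0.007 and 0.034 rad. All of these are within tolerance.
- **Contact:** the last +y' push met a firm stop, with the force rising to about 18 N with almost no movement. The +x' push against the rail met about 6 N.
- **Contact mismatch:** the finger position at the stop was about 2.6 mm short of what the rail contact implied. I put this down to camera calibration, because the top-view fits showed the holder flush.
- **Scene-camera fits disagreed:** late fits from that camera gave angles of 0.1 to 0.17 rad and y' as far as -29.3 mm. The square hides the lower part of the base from that camera, so I did not rely on them.
- **No second push:** I did not push in +x' again after the final +y' push to confirm the holder was still against the rail.
- **Bystanders:** the short holder fitted within about 1.2 mm of its first position in the scene view. The last search returned no usable outline for the insert, but it looked in place in the pictures and nothing went near it.

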